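# Ratchet a jar clamp snug on a honey jar and keep holding it

### The job

Get the honey jar held fast in the worktop jar clamp so that I can twist off its stuck lid: first press the green key (gauge on), then the blue key (gauge to zero), one at a time and before working the clamp, leaving the yellow key alone. Then pump the red trigger towards the black hand grip, squeezing and letting it spring back, until the pad has pushed the jar against the V stop and the pad's spring is about half pushed in; never drive that spring all the way in, and never touch jar, pad or rod or shift the things around. Finish while still holding the trigger squeezed, the pad pressing the jar.

Things in the scene. Friction and masses are not known exactly. Their poses are not given: they have to be found in the camera images.
- clamp: jar clamp screwed to the worktop (fixed). Base plate 100 x 315 x 8 mm. Origin on the worktop under the hand grip and trigger; own +y runs along the rod to the jar and the V stop, z up. Black housing 40 x 90 mm, 62 mm high, centred on the origin; rod axis 42 mm high. On it stand the fixed hand grip (-y side) and the red trigger (+y side), up to about 140 mm. Rubber V stop at the +y end, 82 mm high.
- grip_post (a point): middle of the fixed black hand grip, 119 mm above the worktop, at the clamp's own y = -0.023. The grip is 26 mm wide along the clamp's x, 16 mm thick along its y, upright, top at 140 mm, free from the housing top (62 mm) up.
- trigger_grip (a point): middle of the red trigger paddle, about 119 mm above the worktop, 65 mm above its pivot; 24 mm wide along the clamp's x, 9 mm thick. At rest at the clamp's own y = +0.011, fully squeezed -0.005. From the back of the hand grip to the front of the trigger it is about 47 mm at rest, 31 mm fully squeezed.
- trigger (a joint): red trigger: 0 = sprung out, 0.26 rad = fully squeezed, about 17 mm at trigger_grip towards the hand grip (clamp's -y). Its spring takes about 3 N there at rest, 5 N fully squeezed, and brings it back when let go. Squeezing drives a hidden pawl towards the jar, 62 mm per rad; force at trigger_grip = 0.95 x that on the rod + spring.
- rod (a joint): toothed rod, m towards the jar (0 to 0.078; starts at 0.015 to 0.035). Teeth 6 mm apart: a full squeeze moves it 10 to 16 mm after up to 6 mm of idle travel; on a full release the pawl slides back and the rod stays, held by 3 N of drag only. So when the pad is pushed in over about 2.5 mm, the rod follows the trigger back: the press lasts only while the trigger is held.
- pad (a joint): how far the sprung pad at the rod's end is pushed in, m: 0 = free, 0.015 = all the way in. 1.2 N per mm. About half (0.007) is right; over 0.0135 breaks the jar.
- pad_face (a point): middle of the face of the black rubber pad (44 mm wide, 46 mm high) that meets the jar, 42 mm above the worktop; it travels along the clamp's +y with the rod. At rod = 0 and pad free it lies at own y = 0.097 of the clamp.
- jar: honey jar with a pale lid, 64 x 72 x 102 mm (72 mm along the clamp's y within 0.2 rad), about 0.5 kg, standing loose on the clamp's base plate between pad and V stop, its middle 166 to 171 mm along the clamp's y, about 184 mm once pushed against the V stop. Origin at the centre of its underside, z up. Do not touch it with the robot.
- key_green (a joint): Green round key on the grey console. Gauge on: pressed first. 0 = up, 0.006 m = fully down; sprung: starts to move at about 1.5 N, is fully down at 5 N, comes back up when let go.  Counts as pressed beyond 0.004 m.
- key_blue (a joint): Blue round key on the grey console. Gauge to zero: pressed second, after green is up again. 0 = up, 0.006 m = fully down; sprung: starts to move at about 1.5 N, is fully down at 5 N, comes back up when let go.  Counts as pressed beyond 0.004 m.
- key_yellow (a joint): Yellow round key on the grey console. Not to be pressed. 0 = up, 0.006 m = fully down; sprung: starts to move at about 1.5 N, is fully down at 5 N, comes back up when let go. 
- key_green_top (a point): middle of the top face of the green key (24 mm across, stands 10 mm above its black round collar, which is 40 mm across; top 48 mm above the worktop when up). Pressed straight down.
- key_blue_top (a point): middle of the top face of the blue key (24 mm across, stands 10 mm above its black round collar, which is 40 mm across; top 48 mm above the worktop when up). Pressed straight down.
- key_yellow_top (a point): middle of the top face of the yellow key (24 mm across, stands 10 mm above its black round collar, which is 40 mm across; top 48 mm above the worktop when up). Pressed straight down.
- console: grey gauge console, fixed, 165 mm long (own x) by 74 mm by 26 mm high; origin at the centre of its underside. The three keys stand in a row along its own x at -47, 0 and +47 mm, in any order of colours.
- can: Green tin, 57 mm across, 72 mm high. Bystander: origin at the centre of its underside. Leave it where it stands.
- candle: Small candle in a pale peach glass, 68 mm across, 64 mm high. Bystander: origin at the centre of its underside. Leave it where it stands.
- salt: Salt shaker, 44 mm across, 90 mm high. Bystander: origin at the centre of its underside. Leave it where it stands.
Things that resemble listed ones, but are neither listed nor needed, are in the scene too. What is shaped like the jar but pink or turquoise is not meant.

How it is judged (in metres and radians):
On the way, in this order (a step that is already met when the one before it is completed fails the run):
1. the green key is pressed while the clamp has not been worked (value of joint key_green above 0.004 m and distance of pad_face from where it was at the start of the episode below 0.004 m), for 0.04 s.
2. then, with the green key up again and the clamp still not worked, the blue key is pressed (value of joint key_blue above 0.004 m and value of joint key_green below 0.002 m and distance of pad_face from where it was at the start of the episode below 0.004 m), for 0.04 s.
At the end, for the whole second after the job is handed in: Fingers press the trigger (over 3 N) and hold it squeezed (over 0.02 rad); pad pushed in 4 to 11.8 mm, pressing the jar with over 4 N; jar upright within 0.1 rad, at rest on the plate, up to the V stop (origin over 178 mm along the clamp's y); green and blue keys up (value of joint pad between 0.004 and 0.0118 m and contact force between pad and jar above 4 N and contact force between the fingers and trigger above 3 N and value of joint trigger above 0.02 rad and linear speed of jar below 0.01 m/s and angle between jar's own z axis and vertical below 0.1 rad and y of jar in the frame of clamp above 0.178 m and z of jar in the frame of clamp below 0.03 m and value of joint each of key_green, key_blue below 0.002 m); the arm keeps its last pose, push and grip.
It fails at once if the pad's spring is driven all the way in (beyond 13.5 mm), or the jar is squeezed with over 25 N (value of joint pad above 0.0135 m or contact force between pad and jar above 25 N).
It fails at once if the robot touches the jar, the pad or the rod (contact force between any of the arm, the fingers and jar above 1 N or contact force between any of the arm, the fingers and pad above 1 N or contact force between any of the arm, the fingers and rod above 1 N).
It fails at once if the yellow key is pressed, or the green and blue keys are down together (value of joint key_yellow above 0.003 m or value of joint each of key_green, key_blue above 0.003 m).
It fails at once if the jar is tipped (angle between jar's own z axis and vertical above 0.3 rad).
It fails at once if the tin, candle or salt shaker is shifted by more than 30 mm or knocked over (distance of any of can, candle, salt from where it was at the start of the episode above 0.03 m or angle between any of can, candle, salt's own z axis and vertical above 0.4 rad).
It also fails if it takes over 58 s, if anything falls off the work surface, if the arm or the gripper's body presses on something with over 40 N, if the wrist force passes 120 N, or if a joint passes its speed limit or range.

### The arm

A 7-joint arm with a two-finger parallel gripper is mounted at the origin on a cart in front of the work surface, level with it; the furniture and walls round the work are solid. World frame = base frame: x ahead of the robot, y to its left, z up, the work surface at z = 0. Lengths are in m, angles in degrees, forces in N, time in s.
With the tool pointing down it reaches from about 0.425 to 0.875 m from the base axis. Payload 4.7 kg.
Tool frame: the origin (TCP) lies on the mounting face of the last link; the fingertips stand tcp_to_tips ahead of it and the grasp point (between the pads) lies 164 mm ahead of it (tcp_to_tips is the distance from the TCP to the fingertips, in m); z points along the fingers, y is the line along which they close (so a half turn about z gives the same grasp; the last joint's range is limited). The gripper opens to 87 mm and grips with 3 to 60 N. Pads are 19 mm wide; open, the fingers measure 117 mm over their backs; the gripper's body (75 mm by 190 mm) begins 51 mm behind the grasp point.
Start: joints at [-67.145, 18.392, -4.016, 83.108, 1.295, 78.541, -3.26], TCP at [0.244, 0.602, 0.405] pointing down, gripper open.
Joint ranges: [-163.93, 163.93], [-17.29, 119.83], [-79.2, 71.16], [3.27, 140.29], [-89.18, 269.18], [5.43, 117.66], [-154.24, 154.24]. Speed limits (degrees/s): [147.25, 147.25, 180, 180, 180, 180, 180].

### API

Orientations are given as [roll, pitch, yaw] about the fixed x, y, z axes, in that order (R = Rz(yaw) Ry(pitch) Rx(roll)).
In Python, from cell import get_obs, read_camera, sign_off, tcp_to_tips gives the robot as it stands.
- The arm moves only by the tool drive_tool, never from a script. Its argument "rows" is one flat list of numbers, 7 for each row, row after row: the shift along the tool's x, y, z in m, then the turn, a rotation vector about the tool's x, y, z in rad, then the gripper command: -1 is shut, 1 is fully open, values between are in proportion. In form: [tx, ty, tz, rx, ry, rz, fingers, tx, ty, tz, rx, ry, rz, fingers, ...]. A call has 1 to 5 rows; each row shifts and turns the commanded pose from where the row before left it, along the tool's axes as they then stand; what a row does not reach is not made up. A row lasts 1/8 s, in which the tool goes at most 62.5 mm and 10.7 degrees, less where a joint would pass 70% of its speed; a pose out of reach is approached as far as the arm can. A call is refused whole if a number of a shift passes 0.0625 or a number of a turn 0.188, either way. A call with a gripper value outside its range is refused whole. The fingers move at their own pace and stop on an object; "grip_force" is the grip in N (left out, the last holds). Time passes only in rows, so rows that do not move let the fingers close. It gives the time, the measured TCP pose, the force, the opening and the grip force at its end, in the units of the state.
- get_obs(): the state, without advancing time (a new reading comes with each control period).
- read_camera(name): name is "side" or "top" or "wrist"; returns a dict with "color" (480x640x3 uint8, blue, green, red), "fov_y" (degrees; the focal length in pixels is half the picture's height over the tangent of half this angle, whatever the lens; pixels are square), "cx", "cy" (the principal point, pixels), "k1" (the pictures are not rectified: a ray, as slopes to the right and down, at radius r is drawn at 1 + k1 r^2 times it, then the intrinsics apply), "cam_to_world" (4x4, takes a point from camera to world coordinates); the wrist camera has in their place "mount" (4x4, takes a point from camera to tool coordinates, whose origin is the TCP and whose axes are the flange's). Camera axes: x right, y up, looking along -z (the intrinsics and any distortion apply to the point x, -y, -z); pixel columns grow to the right and rows downward; lengths in m; the calibration is good to about 2 mm. A picture is of the moment at which its call begins: read the wrist's pose just before it. There is no depth.
- sign_off(): hands the job in; it is judged then, once.
The state is a dict: "time_s": time; "qpos": joint angles; "joint_velocities": joint speeds; "effort": joint torques, N m; "tool_pos": TCP position; "tool_rot": TCP orientation; "force": force on the tool from outside, world axes, zero at the start; "wrist_torque": the same for the moment, N m; "grip_width": finger opening in m; "grasp_force": force on a finger pad.
Only numpy, scipy, OpenCV 4.12 (cv2) and the standard library are available. Lean on these libraries where they do the work, as an engineer would, in place of code of your own. Each camera call takes 0.05 s, during which the arm holds its last target. There are 200 camera calls.

## Working session

There is one attempt and no reset: what is moved stays moved. The work goes in short steps, Python scripts to look and compute and a tool call to move; the robot and the scene stay as the last step left them, time stands still between calls to the robot, and variables do not carry over. Pictures are saved under pics/ and viewed, at most 10 in all, crops included, and the job is handed in when it is done.

Besides the shell and the picture viewer there is one more tool, called after "Request:" in YAML: its name, and indented under it one key for each argument. drive_tool: Moves the arm, as the interface text tells. Its arguments: {"type":"object","properties":{"rows":{"type":"array","items":{"type":"number"}},"grip_force":{"type":"number"}},"required":["rows"]}

```bash
mkdir -p pics; ls; cat > h.py <<'E'
import numpy as np, cv2
from cell import get_obs, read_camera, tcp_to_tips
from scipy.spatial.transform import Rotation as R
def T(o):
    M=np.eye(4); M[:3,:3]=R.from_euler('xyz',o['tool_rot'],degrees=True).as_matrix(); M[:3,3]=o['tool_pos']; return M
def shot(name,fn):
    o=get_obs(); c=read_camera(name); cv2.imwrite('pics/'+fn+'.png',c['color'])
    M=c['cam_to_world'] if 'cam_to_world' in c else T(o)@np.array(c['mount'])
    np.savez('pics/'+fn+'.npz',M=M,f=240/np.tan(np.radians(c['fov_y'])/2),cx=c['cx'],cy=c['cy'],k1=c['k1'])
    return c
def ray(fn,u,v):
    d=np.load('pics/'+fn+'.npz'); p=np.array([(u-d['cx'])/d['f'],(v-d['cy'])/d['f']]); q=p.copy()
    for _ in range(30): q=p/(1+d['k1']*(q@q))
    w=d['M'][:3,:3]@np.array([q[0],-q[1],-1]); return d['M'][:3,3],w/np.linalg.norm(w)
def onz(fn,u,v,z):
    o,w=ray(fn,u,v); return (o+w*(z-o[2])/w[2]).round(4)
def proj(fn,P):
    d=np.load('pics/'+fn+'.npz'); q=np.linalg.inv(d['M'])@np.append(P,1); s=np.array([q[0]/-q[2],-q[1]/-q[2]])
    return (s*(1+d['k1']*(s@s))*d['f']+[d['cx'],d['cy']]).round(1)
E
python3 - <<'E'
from h import *
print(get_obs(),tcp_to_tips)
for n in('top','side'):
    c=shot(n,n+'1'); print(n,{k:v for k,v in c.items() if k!='color'})
E
```

```text
pics
{'time_s': 0.0, 'qpos': array([-67.14415422,  18.44042811,  -4.01577798,  83.17676805,
         1.29519381,  78.54030104,  -3.26046651]), 'joint_velocities': array([-0.06322384,  0.00743101, -0.00571103,  0.06326576, -0.1249329 ,
       -0.02437453, -0.08509912]), 'effort': array([-4.47238572e-04, -4.91293144e+01, -4.04150197e-01, -3.12526023e+01,
       -6.40215911e-02,  4.37454320e-02,  1.73712365e-04]), 'tool_pos': array([0.2439486 , 0.60225856, 0.40362934]), 'tool_rot': array([-1.79887761e+02,  5.92646308e-03,  1.57953757e+02]), 'force': array([ 0.53389895,  0.31732173, -0.58136666]), 'wrist_torque': array([ 0.01475483, -0.02575697,  0.03877907]), 'grasp_force': 0.0, 'grip_width': 0.08731760414273596} 0.1822
top {'fov_y': 54.87349002625594, 'cx': 322.5998432522733, 'cy': 243.43349200931942, 'k1': -0.06516171964109033, 'cam_to_world': array([[-0.00857085,  0.9883673 , -0.15184407,  0.31911758],
       [-0.99985814, -0.01067245, -0.01303091,  0.00637148],
       [-0.01449988,  0.15171084,  0.98831856,  1.25931715],
       [ 0.        ,  0.        ,  0.        ,  1.        ]])}
side {'fov_y': 50.604491352285066, 'cx': 310.7004679074777, 'cy': 237.73858125313657, 'k1': -0.07107101272644163, 'cam_to_world': array([[ 0.82359907,  0.3138174 , -0.47244386, -0.06976859],
       [-0.56703769,  0.43743451, -0.69793933, -0.82234384],
       [-0.01236226,  0.84271566,  0.53821695,  0.74697333],
       [ 0.        ,  0.        ,  0.        ,  1.        ]])}
```

View pics/top1.png

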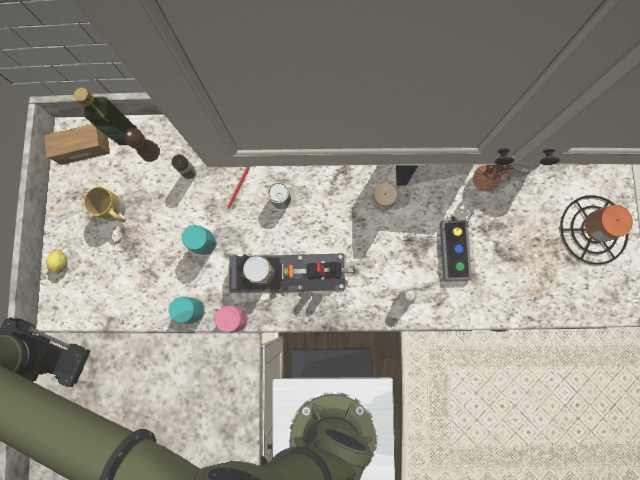

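View pics/side1.png

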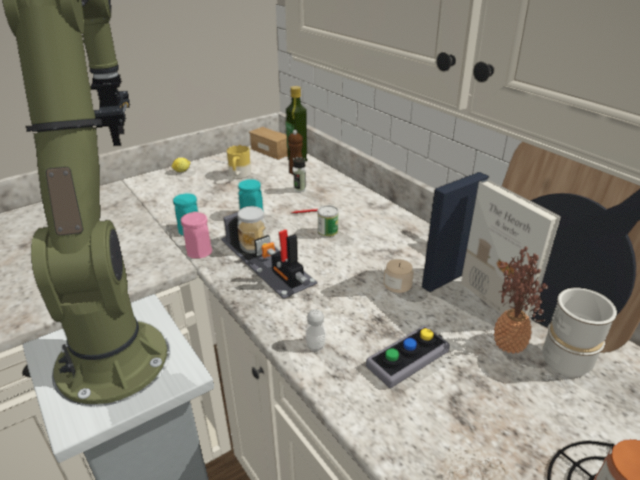

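Top view: the console keys are green (460,267), blue (459,249) and yellow (457,231). The jar in the clamp is at (258,270), pink and turquoise lookalikes at (231,319), (186,310) and (198,240). Clamp trigger and grip are near (320,270). Candle is at (385,195), salt at (408,297), tin at (279,195). Next, a close crop of the clamp and console.

```bash
python3 - <<'E'
from h import *
i=cv2.imread('pics/top1.png')
a=cv2.resize(i[240:305,222:362],None,fx=5.7,fy=5.7,interpolation=cv2.INTER_CUBIC)[:, :798]
s=cv2.imread('pics/side1.png')
b=cv2.resize(s[205:300,215:325],None,fx=2.3,fy=2.3,interpolation=cv2.INTER_CUBIC)
c=cv2.resize(i[210:290,425:485],None,fx=2.7,fy=2.7,interpolation=cv2.INTER_CUBIC)
o=np.zeros((600,800,3),np.uint8); o[:a.shape[0],:a.shape[1]]=a; o[375:375+b.shape[0],:b.shape[1]]=b; o[375:375+c.shape[0],400:400+c.shape[1]]=c
cv2.imwrite('pics/crop1.png',o)
h=cv2.cvtColor(i,cv2.COLOR_BGR2HSV)
for n,lo,hi in(('g',45,75),('b',100,125),('y',22,35)):
    m=cv2.inRange(h[215:285,440:475],(lo,120,60),(hi,255,255)); v,u=np.nonzero(m); u=u.mean()+440;v=v.mean()+215
    print(n,u,v,onz('top1',u,v,.048))
h=cv2.cvtColor(s,cv2.COLOR_BGR2HSV)
for n,lo,hi in(('g',45,85),('b',100,125),('y',22,35)):
    m=cv2.inRange(h[320:380,370:445],(lo,120,60),(hi,255,255)); v,u=np.nonzero(m); u=u.mean()+370;v=v.mean()+320
    print(n,u,v,onz('side1',u,v,.045))
E
```

```text
g nan nan [nan nan nan]
b 458.13793103448273 248.5 [ 0.4878 -0.3368  0.048 ]
y 457.0163934426229 231.14754098360655 [ 0.5345 -0.3363  0.048 ]
g 391.82876712328766 354.17123287671234 [ 0.439  -0.3389  0.045 ]
b 409.6818181818182 343.7922077922078 [ 0.4858 -0.3384  0.045 ]
y 426.2411347517731 334.2695035460993 [ 0.531  -0.3382  0.045 ]<stdin>:11: RuntimeWarning: Mean of empty slice.
  ret = ret.dtype.type(ret / rcount)
```

View pics/crop1.png

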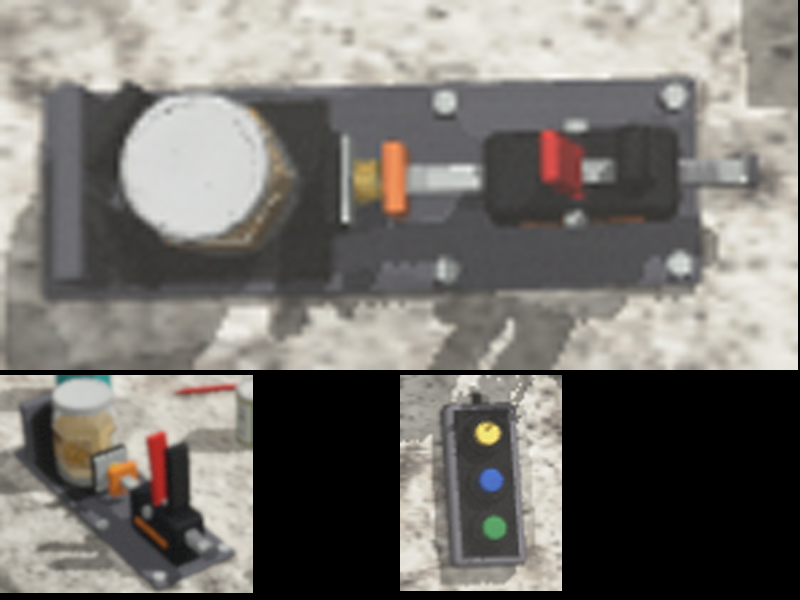

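Crop shows the honey jar with its white lid in the clamp, orange-collared rod, the red trigger (top at about (318.5,267.2)) and the black grip (top at about (333,267)). The key order along x is yellow, blue, green, with green nearest the robot.

```bash
python3 - <<'E'
from h import *
P=lambda x,y,z:onz('top1',222+(x+.5)/5.7-.5,240+(y+.5)/5.7-.5,z)
print('housing',[P(*p,.06) for p in((487,132),(679,128),(680,215),(487,220))])
print('plate',[P(*p,.008) for p in((47,85),(694,80),(700,290),(50,297))])
print('screws',[P(*p,.011) for p in((445,102),(675,97),(447,270),(681,265))])
print('trig',P(550,155,.14),'grip',P(633,155,.14))
S=lambda x,y,z:onz('side1',215+(x+.5)/2.3-.5,205+(y-375+.5)/2.3-.5,z)
print('side trig',S(157,434,.14),'grip',S(178,446,.14))
E
```

```text
housing [array([0.4528, 0.0633, 0.06  ]), array([ 0.4538, -0.0246,  0.06  ]), array([ 0.4139, -0.0245,  0.06  ]), array([0.4125, 0.0634, 0.06  ])]
plate [array([0.4834, 0.2777, 0.008 ]), array([ 0.4826, -0.0335,  0.008 ]), array([ 0.3824, -0.0348,  0.008 ]), array([0.3816, 0.2742, 0.008 ])]
screws [array([0.4729, 0.0856, 0.011 ]), array([ 0.4742, -0.0242,  0.011 ]), array([0.3928, 0.0848, 0.011 ]), array([ 0.3941, -0.0259,  0.011 ])]
trig [0.4338 0.0326 0.14  ] grip [ 0.4334 -0.0028  0.14  ]
side trig [0.4294 0.0272 0.14  ] grip [ 0.4343 -0.0036  0.14  ]
```

```bash
cat >> h.py <<'E'
def plan(ways,yaws,n,grip):
    o=get_obs(); p=o['tool_pos'].copy(); M=R.from_euler('xyz',o['tool_rot'],degrees=True)
    for w,y,k in zip(ways,yaws,n):
        w=np.array(w,float); dp=(w-p)/k; G=R.from_euler('xyz',[180,0,y],degrees=True)
        # choose rotation about tool z, kept to one sense
        rv=(M.inv()*G).as_rotvec()/k
        for _ in range(k):
            print(','.join('%g'%x for x in [*M.inv().apply(dp).round(4),*rv.round(3),grip]))
            M=M*R.from_rotvec(rv)
        p=w; print()
if __name__=='__main__':
    plan([(.36,.45,.38),(.46,.2,.36),(.48,-.1,.34),(.44,-.338,.30)],[110,70,20,0],[5,5,5,5],-1)
E
python3 h.py
```

```text
-0.0329,-0.0195,0.0048,-0,0,0.167,-1
-0.0357,-0.0138,0.0048,-0,0,0.167,-1
-0.0375,-0.0076,0.0048,-0,0,0.167,-1
-0.0383,-0.0012,0.0048,-0,0,0.167,-1
-0.0379,0.0051,0.0048,-0,0,0.167,-1

-0.0538,0.0017,0.004,-0,-0,0.14,-1
-0.0531,0.0092,0.004,-0,-0,0.14,-1
-0.0513,0.0165,0.004,-0,-0,0.14,-1
-0.0485,0.0234,0.004,-0,-0,0.14,-1
-0.0447,0.03,0.004,-0,-0,0.14,-1

-0.055,0.0243,0.004,0,-0,0.175,-1
-0.05,0.0335,0.004,0,-0,0.175,-1
-0.0434,0.0416,0.004,0,-0,0.175,-1
-0.0355,0.0485,0.004,0,-0,0.175,-1
-0.0265,0.054,0.004,0,-0,0.175,-1

-0.0238,0.042,0.008,-0,-0,0.07,-1
-0.0208,0.0436,0.008,-0,-0,0.07,-1
-0.0177,0.0449,0.008,-0,-0,0.07,-1
-0.0145,0.046,0.008,-0,-0,0.07,-1
-0.0113,0.0469,0.008,-0,-0,0.07,-1
```

Request:
drive_tool:
  rows: [-0.033,-0.0195,0.005,0,0,0.167,-1,-0.0357,-0.0138,0.005,0,0,0.167,-1,-0.0375,-0.0076,0.005,0,0,0.167,-1,-0.0383,-0.0012,0.005,0,0,0.167,-1,-0.038,0.005,0.005,0,0,0.167,-1]
  grip_force: 20

```text
time_s: 0.72
tool_pos: [0.3607, 0.449, 0.3792]
tool_rot: [-180.0, 0.0, 109.8]
force: [-0.1, -0.7, 0.2]
grip_width: 0.0448
grasp_force: 0.0
```

Request:
drive_tool:
  rows: [-0.0538,0.0017,0.004,0,0,0.14,-1,-0.053,0.009,0.004,0,0,0.14,-1,-0.0513,0.0165,0.004,0,0,0.14,-1,-0.0485,0.0234,0.004,0,0,0.14,-1,-0.0447,0.03,0.004,0,0,0.14,-1]

```text
time_s: 1.35
tool_pos: [0.4605, 0.1986, 0.3594]
tool_rot: [-180.0, -0.0, 69.7]
force: [-0.1, -0.2, -0.6]
grip_width: 0.0018
grasp_force: 0.0
```

Request:
drive_tool:
  rows: [-0.055,0.0243,0.004,0,0,0.175,-1,-0.05,0.0335,0.004,0,0,0.175,-1,-0.0434,0.0416,0.004,0,0,0.175,-1,-0.0355,0.0485,0.004,0,0,0.175,-1,-0.0265,0.054,0.004,0,0,0.175,-1]

```text
time_s: 1.98
tool_pos: [0.4797, -0.1015, 0.3396]
tool_rot: [-180.0, -0.0, 19.6]
force: [1.1, -0.4, -0.2]
grip_width: 0.0009
grasp_force: 0.0
```

Request:
drive_tool:
  rows: [-0.0238,0.042,0.008,0,0,0.07,-1,-0.0208,0.0436,0.008,0,0,0.07,-1,-0.0177,0.0449,0.008,0,0,0.07,-1,-0.0145,0.046,0.008,0,0,0.07,-1,-0.0113,0.0469,0.008,0,0,0.07,-1]

```text
time_s: 2.6
tool_pos: [0.4392, -0.3387, 0.2993]
tool_rot: [-180.0, -0.0, -0.3]
force: [-0.1, 0.1, -0.3]
grip_width: 0.0003
grasp_force: 0.0
```

```bash
python3 - <<'E'
from h import *
c=shot('wrist','w1')
h=cv2.cvtColor(c['color'],cv2.COLOR_BGR2HSV)
for n,lo,hi in(('g',55,85),('b',100,125),('y',22,35)):
    m=cv2.inRange(h,(lo,110,60),(hi,255,255)); k,l,s,ce=cv2.connectedComponentsWithStats(m)
    for j in range(1,k):
        if s[j,4]>150: print(n,s[j],ce[j],onz('w1',*ce[j],.047))
E
```

```text
g [307 227  36  36 986] [324.57606491 244.67139959] [ 0.4427 -0.3387  0.047 ]
b [ 305  158   37   39 1116] [322.95878136 176.69892473] [ 0.4891 -0.3378  0.047 ]
y [ 302   81   40   42 1272] [321.32075472 101.27515723] [ 0.5356 -0.3371  0.047 ]
```

View pics/w1.png

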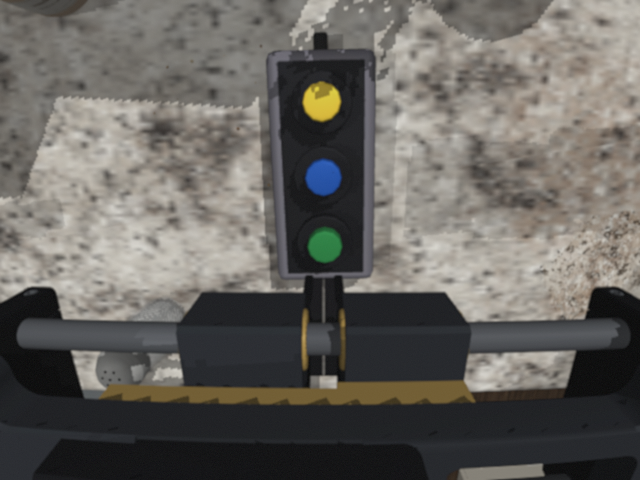

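Wrist view: green key at (325,245), blue at (323,177) and yellow at (321,101), matching the measured positions. Next, press green.

Request:
drive_tool:
  rows: [0.002,0,0.025,0,0,0,-1,0,0,0.025,0,0,0,-1,0,0,0.014,0,0,0,-1,0,0,0.0095,0,0,0,-1,0,0,0,0,0,0,-1]

```text
time_s: 3.28
tool_pos: [0.4414, -0.3373, 0.2263]
tool_rot: [-179.9, 0.1, -0.2]
force: [-2.0, 1.4, 4.3]
grip_width: 0.0004
grasp_force: 1.9
```

Request:
drive_tool:
  rows: [0,0,0.0015,0,0,0,-1,0,0,0,0,0,0,-1]

```text
time_s: 3.52
tool_pos: [0.4416, -0.3376, 0.2254]
tool_rot: [-180.0, -0.0, -0.2]
force: [-2.5, 2.4, 3.0]
grip_width: 0.0006
grasp_force: 2.2
```

Request:
drive_tool:
  rows: [0,0,-0.02,0,0,0,-1,0,0,-0.02,0,0,0,-1,0.0235,0,0,0,0,0,-1,0.0235,0,0,0,0,0,-1,0,0,0,0,0,0,-1]

```text
time_s: 4.15
tool_pos: [0.4904, -0.3372, 0.2661]
tool_rot: [179.9, -0.1, -0.0]
force: [-0.6, -0.5, 0.7]
grip_width: 0.0006
grasp_force: 0.0
```

The green press depth is uncertain, so I'll press it once more, clearly to the stop, before blue.

Request:
drive_tool:
  rows: [-0.024,0,0,0,0,0,-1,-0.0245,-0.001,0,0,0,0,-1,0,0,0.025,0,0,0,-1,0,0,0.016,0,0,0,-1,0,0,0.0025,0,0,0,-1]

```text
time_s: 4.78
tool_pos: [0.4392, -0.3373, 0.224]
tool_rot: [-179.8, 0.1, -0.2]
force: [-11.8, 9.9, 39.1]
grip_width: 0.0005
grasp_force: 19.4
```

Request:
drive_tool:
  rows: [0,0,0,0,0,0,-1]

```text
time_s: 4.9
tool_pos: [0.4391, -0.3373, 0.2242]
tool_rot: [-179.8, 0.1, -0.2]
force: [-9.9, 6.8, 27.8]
grip_width: 0.0007
grasp_force: 13.7
```

Request:
drive_tool:
  rows: [0,0,-0.022,0,0,0,-1,0,0,-0.021,0,0,0,-1,0.024,0,0,0,0,0,-1,0.025,0,0,0,0,0,-1,0,0,0,0,0,0,-1]

```text
time_s: 5.52
tool_pos: [0.4908, -0.3359, 0.2646]
tool_rot: [180.0, -0.0, -0.0]
force: [-0.0, 0.5, -0.1]
grip_width: 0.0007
grasp_force: 0.0
```

Request:
drive_tool:
  rows: [0,0,0.025,0,0,0,-1,0,0,0.0165,0,0,0,-1,0,0,0,0,0,0,-1]

```text
time_s: 5.9
tool_pos: [0.4881, -0.3374, 0.2245]
tool_rot: [-179.9, 0.0, -0.2]
force: [-4.6, 4.7, 14.7]
grip_width: 0.0009
grasp_force: 7.7
```

Request:
drive_tool:
  rows: [0,0,-0.05,0,0,0,-1,0,0,-0.05,0,0,0,0.6,-0.01,-0.06,-0.02,0,0,0,0.6,-0.01,-0.06,-0.01,0,0,0,0.6,-0.01,-0.06,0,0,0,0,0.6]

```text
time_s: 6.52
tool_pos: [0.4589, -0.157, 0.3527]
tool_rot: [-180.0, -0.1, -0.3]
force: [1.3, 0.0, -0.2]
grip_width: 0.032
grasp_force: 0.0
```

Request:
drive_tool:
  rows: [-0.01,-0.06,0,0,0,0,0.6,-0.01,-0.06,0,0,0,0,0.6,-0.005,-0.03,0,0,0,0,0.6,0,-0.018,0,0,0,0,0.6,0,0,0,0,0,0,0.6]

```text
time_s: 7.15
tool_pos: [0.4354, 0.0101, 0.3521]
tool_rot: [180.0, 0.0, -0.1]
force: [-0.3, -1.3, 0.1]
grip_width: 0.0694
grasp_force: 0.0
```

```bash
python3 - <<'E'
from h import *
print(get_obs()); shot('wrist','w2')
for P in((.433,-.0036,.14),(.433,.0304,.119),(.433,.0304,.14),(.433,.0194,.062)): print(proj('w2',P))
E
```

```text
{'time_s': 7.15, 'qpos': array([-40.92067954,  -8.62592272,  33.54612807, 116.92266332,
         5.07490449,  70.36468723, -99.51150049]), 'joint_velocities': array([ 1.26743753,  0.2667393 ,  2.14320664, -0.45014358,  0.98208998,
        0.12852861,  0.7881569 ]), 'effort': array([ -0.95247421, -16.66749179,  -3.51863421, -29.90567744,
        -0.24797017,  -0.09529274,  -0.12087793]), 'tool_pos': array([0.4354253 , 0.01007954, 0.3521309 ]), 'tool_rot': array([ 1.79973974e+02,  6.73136744e-03, -1.27280288e-01]), 'force': array([-0.26784211, -1.32696968,  0.05750539]), 'wrist_torque': array([-0.13418062,  0.16023884,  0.00602522]), 'grasp_force': 0.0, 'grip_width': 0.06941904316967837}
[348.  275.6]
[292.6 262.8]
[289.6 275.8]
[312.4 236.9]
```

View pics/w2.png

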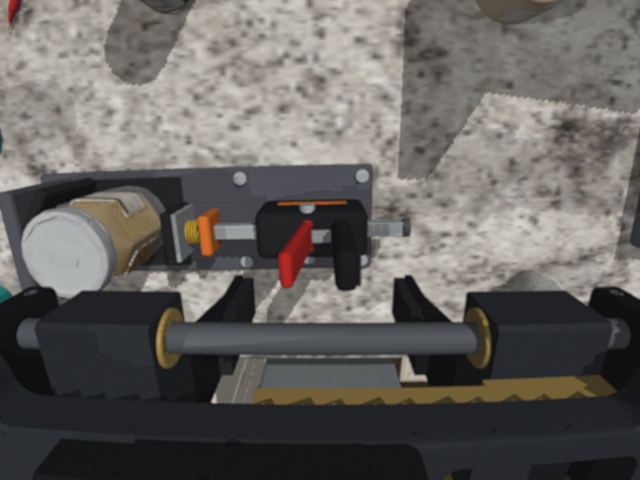

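Wrist view: trigger top at about (288,278) and grip top at about (348,278), as predicted, with the fingers clear on both sides. Next, descend.

Request:
drive_tool:
  rows: [-0.002,-0.001,0.03,0,0,0,0.6,0,0,0.02,0,0,0,0.6,0,0,0.019,0,0,0,0.6,0,0,0,0,0,0,0.6]
  grip_force: 40

```text
time_s: 7.7
tool_pos: [0.433, 0.0092, 0.2821]
tool_rot: [179.9, 0.2, -0.4]
force: [-0.3, 0.2, -0.1]
grip_width: 0.0693
grasp_force: 0.0
```

Request:
drive_tool:
  rows: [0,0.003,0,0,0,0,0.6,0,0.003,0,0,0,0,0.6,0,0.002,0,0,0,0,0.6]

```text
time_s: 8.07
tool_pos: [0.4337, 0.0026, 0.2839]
tool_rot: [-180.0, -0.1, -0.2]
force: [-0.7, 1.4, 0.8]
grip_width: 0.0695
grasp_force: 0.0
```

Request:
drive_tool:
  rows: [0,0.003,0,0,0,0,0.6,0,0,0,0,0,0,0.6]

```text
time_s: 8.32
tool_pos: [0.4337, 0.0004, 0.2838]
tool_rot: [-179.9, -0.1, -0.2]
force: [0.3, 1.9, 2.7]
grip_width: 0.0694
grasp_force: 1.3
```

Request:
drive_tool:
  rows: [0,0.003,0,0,0,0,0.6,0,0.003,0,0,0,0,0.6,0,0,0,0,0,0,0.6]

```text
time_s: 8.7
tool_pos: [0.4338, -0.005, 0.284]
tool_rot: [-179.9, -0.1, -0.1]
force: [0.9, 4.5, 3.3]
grip_width: 0.0698
grasp_force: 2.7
```

Request:
drive_tool:
  rows: [0,0.003,0,0,0,0,0.6,0,0.003,0,0,0,0,0.6,0,0,0,0,0,0,0.6]

```text
time_s: 9.07
tool_pos: [0.4338, -0.0101, 0.2842]
tool_rot: [-179.8, -0.1, -0.1]
force: [-0.4, 6.6, 4.7]
grip_width: 0.0699
grasp_force: 3.8
```

Request:
drive_tool:
  rows: [0,0.002,0,0,0,0,0.6,0,0.001,0,0,0,0,0.6,0,0,0,0,0,0,0.6]

```text
time_s: 9.45
tool_pos: [0.4338, -0.0125, 0.2842]
tool_rot: [-179.7, -0.1, -0.1]
force: [0.1, 9.1, 5.7]
grip_width: 0.0699
grasp_force: 4.7
```

Request:
drive_tool:
  rows: [0,0.002,0,0,0,0,0.6,0,0.002,0,0,0,0,0.6,0,0,0,0,0,0,0.6]

```text
time_s: 9.82
tool_pos: [0.4339, -0.0158, 0.2842]
tool_rot: [-179.6, -0.1, -0.1]
force: [-0.1, 10.5, 4.4]
grip_width: 0.0697
grasp_force: 6.0
```

Request:
drive_tool:
  rows: [0,0.001,0,0,0,0,0.6,0,0,0,0,0,0,0.6]

```text
time_s: 10.07
tool_pos: [0.4338, -0.0161, 0.2841]
tool_rot: [-179.6, -0.1, -0.0]
force: [0.8, 13.9, 4.3]
grip_width: 0.0702
grasp_force: 7.0
```

```bash
python3 - <<'E'
from h import *
shot('top','top2'); shot('side','side2')
f=lambda a,k:cv2.resize(a,None,fx=k,fy=k,interpolation=cv2.INTER_CUBIC)
a=[f(cv2.imread(f'pics/top{n}.png')[245:300,222:345],3.2) for n in(1,2)]
b=[f(cv2.imread(f'pics/side{n}.png')[200:300,215:325],3.5) for n in(1,2)]
o=np.zeros((560,800,3),np.uint8)
for k in(0,1):
    o[:a[k].shape[0],k*400:k*400+a[k].shape[1]]=a[k]; o[200:200+b[k].shape[0],k*400:k*400+b[k].shape[1]]=b[k]
cv2.imwrite('pics/crop2.png',o)
E
```

```text
(no output)
```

View pics/crop2.png

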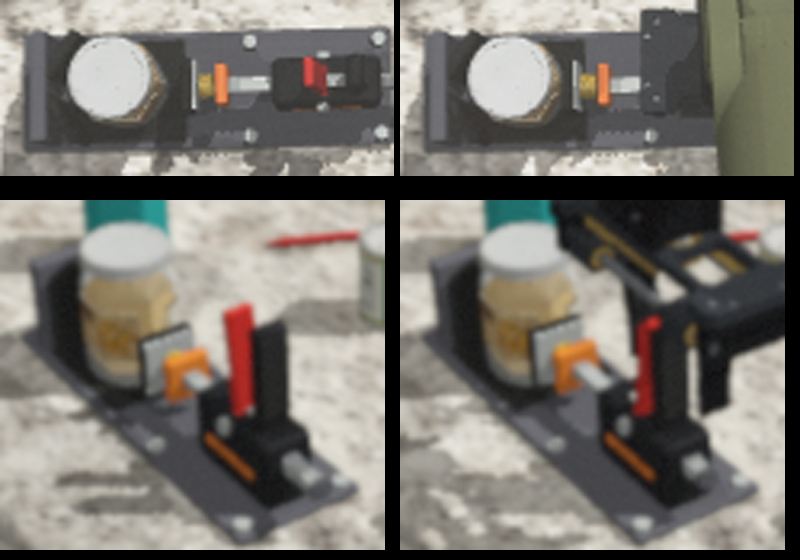

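Right-hand crops show the trigger fully squeezed, with the collar moved about 6 px towards the jar and the jar standing. I'll track the orange collar numerically from here.

```bash
cat >> h.py <<'E'
def orange(fn):
    i=cv2.imread('pics/'+fn+'.png').astype(float); s=i[255:290,255:318]
    w=np.clip(s[:,:,2]-s[:,:,0]-90,0,None)*(s[:,:,1]<s[:,:,2]*.72)
    n,l,st,_=cv2.connectedComponentsWithStats((w>0).astype(np.uint8)); j=1+st[1:,4].argmax(); w=w*(l==j)
    V,U=np.mgrid[255:290,255:318]; u=(w*U).sum()/w.sum(); v=(w*V).sum()/w.sum()
    # lid: bright near-white blob
    g=i[245:300,222:285]; m=(g.min(2)>165)&(g.max(2)-g.min(2)<25); n,l,st,c=cv2.connectedComponentsWithStats(m.astype(np.uint8)); c=c[1+st[1:,4].argmax()]+[222,245]
    return (u,v),onz(fn,u,v,.045),'lid',onz(fn,*c,.11)
E
sed -i '/__main__/,/plan(\[(/d' h.py
python3 -c "
from h import *
for n in('top1','top2'):print(orange(n))"
```

```text
((np.float64(290.6717745921898), np.float64(270.5491843796342)), array([0.4342, 0.1072, 0.045 ]), 'lid', array([0.4821, 0.1905, 0.11  ]))
((np.float64(285.0670945157526), np.float64(270.70478413068844)), array([0.4339, 0.1221, 0.045 ]), 'lid', array([0.4821, 0.1911, 0.11  ]))
```

Request:
drive_tool:
  rows: [0,-0.008,0,0,0,0,0.6,0,-0.008,0,0,0,0,0.6,0,-0.007,0,0,0,0,0.6,0,-0.004,0,0,0,0,0.6,0,0,0,0,0,0,0.6]

```text
time_s: 10.8
tool_pos: [0.4332, 0.0068, 0.283]
tool_rot: [179.9, 0.0, -0.2]
force: [-0.4, -0.7, -0.1]
grip_width: 0.0698
grasp_force: 0.0
```

```bash
python3 -c "
from h import *
shot('top','top3');print(orange('top3'))"
```

```text
((np.float64(285.0677083333333), np.float64(270.7077546296296)), array([0.4339, 0.1221, 0.045 ]), 'lid', array([0.4821, 0.1908, 0.11  ]))
```

Request:
drive_tool:
  rows: [0,0.004,0,0,0,0,0.6,0,0.004,0,0,0,0,0.6,0,0.004,0,0,0,0,0.6,0,0.003,0,0,0,0,0.6,0,0,0,0,0,0,0.6]

```text
time_s: 11.48
tool_pos: [0.4335, -0.0069, 0.2838]
tool_rot: [-179.8, -0.0, -0.2]
force: [-0.7, 6.4, 4.1]
grip_width: 0.0698
grasp_force: 3.2
```

Request:
drive_tool:
  rows: [0,0.002,0,0,0,0,0.6,0,0.002,0,0,0,0,0.6,0,0,0,0,0,0,0.6]

```text
time_s: 11.85
tool_pos: [0.4335, -0.0094, 0.2839]
tool_rot: [-179.7, -0.1, -0.1]
force: [-2.5, 10.5, 3.7]
grip_width: 0.0698
grasp_force: 5.3
```

Request:
drive_tool:
  rows: [0,0.002,0,0,0,0,0.6,0,0.002,0,0,0,0,0.6,0,0,0,0,0,0,0.6]

```text
time_s: 12.22
tool_pos: [0.4335, -0.0126, 0.284]
tool_rot: [-179.6, -0.1, -0.1]
force: [-1.4, 12.8, 3.7]
grip_width: 0.0698
grasp_force: 6.5
```

```bash
sed -i 's/i\[245:300,222:285\]/i[255:286,238:275]/; s/\[222,245\]/[238,255]/' h.py; python3 -c "
from h import *
shot('top','top4')
for n in('top1','top3','top4'):print(orange(n))"
```

```text
((np.float64(290.6717745921898), np.float64(270.5491843796342)), array([0.4342, 0.1072, 0.045 ]), 'lid', array([0.4342, 0.1895, 0.11  ]))
((np.float64(285.0677083333333), np.float64(270.7077546296296)), array([0.4339, 0.1221, 0.045 ]), 'lid', array([0.4342, 0.1896, 0.11  ]))
((np.float64(282.08578284343133), np.float64(270.73185362927416)), array([0.434 , 0.1299, 0.045 ]), 'lid', array([0.4342, 0.1939, 0.11  ]))
```

Request:
drive_tool:
  rows: [0,0.002,0,0,0,0,0.6,0,0.002,0,0,0,0,0.6,0,0.001,0,0,0,0,0.6,0,0,0,0,0,0,0.6]

```text
time_s: 12.78
tool_pos: [0.4335, -0.0165, 0.2839]
tool_rot: [-179.5, -0.1, -0.0]
force: [-0.6, 17.0, 2.9]
grip_width: 0.0701
grasp_force: 8.3
```

Request:
drive_tool:
  rows: [0,0.001,0,0,0,0,0.6,0,0.001,0,0,0,0,0.6,0,0,0,0,0,0,0.6]

```text
time_s: 13.15
tool_pos: [0.4335, -0.0171, 0.2839]
tool_rot: [-179.3, -0.1, 0.0]
force: [-0.8, 20.7, 2.3]
grip_width: 0.0699
grasp_force: 10.3
```

```bash
python3 -c "
from h import *
shot('top','top5');print(orange('top5'))"
```

```text
((np.float64(280.5514303104078), np.float64(271.02678027997564)), array([0.4332, 0.134 , 0.045 ]), 'lid', array([0.4345, 0.1983, 0.11  ]))
```

Request:
drive_tool:
  rows: [0,-0.009,0,0,0,0,0.6,0,-0.009,0,0,0,0,0.6,0,-0.008,0,0,0,0,0.6,0,-0.005,0,0,0,0,0.6,0,0,0,0,0,0,0.6]

```text
time_s: 13.82
tool_pos: [0.4333, 0.0077, 0.2831]
tool_rot: [180.0, 0.0, -0.2]
force: [-0.3, -0.1, -0.9]
grip_width: 0.0696
grasp_force: 0.0
```

```bash
python3 -c "
from h import *
shot('top','top6');print(orange('top6'))"
```

```text
((np.float64(281.07047175305763), np.float64(270.7740244612697)), array([0.4339, 0.1326, 0.045 ]), 'lid', array([0.4343, 0.1982, 0.11  ]))
```

Request:
drive_tool:
  rows: [0,0.004,0,0,0,0,0.6,0,0.004,0,0,0,0,0.6,0,0.004,0,0,0,0,0.6,0,0.003,0,0,0,0,0.6,0,0,0,0,0,0,0.6]

```text
time_s: 14.5
tool_pos: [0.4335, -0.0054, 0.2839]
tool_rot: [-179.8, -0.0, -0.1]
force: [-2.1, 7.0, 3.9]
grip_width: 0.0698
grasp_force: 3.9
```

```bash
python3 -c "
from h import *
shot('top','top7');print(orange('top7'))"
```

```text
((np.float64(280.10110294117646), np.float64(270.9050245098039)), array([0.4335, 0.1352, 0.045 ]), 'lid', array([0.4342, 0.1991, 0.11  ]))
```

Request:
drive_tool:
  rows: [0,0.003,0,0,0,0,0.6,0,0.003,0,0,0,0,0.6,0,0,0,0,0,0,0.6]

```text
time_s: 14.92
tool_pos: [0.4335, -0.0102, 0.2841]
tool_rot: [-179.6, -0.1, -0.1]
force: [-2.4, 10.5, 5.2]
grip_width: 0.0698
grasp_force: 5.3
```

```bash
python3 -c "
from h import *
shot('top','top8');print(orange('top8'))"
```

```text
((np.float64(278.622619047619), np.float64(271.06904761904764)), array([0.4331, 0.1391, 0.045 ]), 'lid', array([0.4344, 0.2035, 0.11  ]))
```

Request:
drive_tool:
  rows: [0,0.002,0,0,0,0,0.6,0,0,0,0,0,0,0.6]

```text
time_s: 15.22
tool_pos: [0.4336, -0.0115, 0.2841]
tool_rot: [-179.6, -0.1, -0.1]
force: [-1.6, 13.3, 3.8]
grip_width: 0.0696
grasp_force: 6.4
```

```bash
python3 -c "
from h import *
shot('top','top9');print(orange('top9'))"
```

```text
((np.float64(278.1147642679901), np.float64(271.1104218362283)), array([0.433 , 0.1404, 0.045 ]), 'lid', array([0.4342, 0.2044, 0.11  ]))
```

Request:
drive_tool:
  rows: [0,0.002,0,0,0,0,0.6,0,0.002,0,0,0,0,0.6,0,0,0,0,0,0,0.6]

```text
time_s: 15.65
tool_pos: [0.4336, -0.0146, 0.2841]
tool_rot: [-179.5, -0.1, -0.0]
force: [-0.4, 15.9, 3.7]
grip_width: 0.0696
grasp_force: 8.0
```

```bash
python3 -c "
from h import *
shot('top','top10');print(orange('top10'));print(np.mean([get_obs()['force'] for _ in range(5)],0))"
```

```text
((np.float64(277.03111653447223), np.float64(271.07443563148263)), array([0.4332, 0.1433, 0.045 ]), 'lid', array([0.4341, 0.2049, 0.11  ]))
[-0.39563811 14.8102035   3.90803486]
```

Request:
drive_tool:
  rows: [0,0.0015,0,0,0,0,0.6,0,0,0,0,0,0,0.6,0,0,0,0,0,0,0.6]

```text
time_s: 16.08
tool_pos: [0.4336, -0.0155, 0.2841]
tool_rot: [-179.4, -0.1, -0.0]
force: [-1.0, 17.8, 3.1]
grip_width: 0.0698
grasp_force: 8.8
```

```bash
python3 -c "
from h import *
shot('top','top11');print(orange('top11'));shot('side','side3')
print(get_obs()['force'],get_obs()['tool_pos'])
f=lambda a,k:cv2.resize(a,None,fx=k,fy=k,interpolation=cv2.INTER_CUBIC)
o=np.zeros((560,800,3),np.uint8)
a=f(cv2.imread('pics/top11.png')[245:300,222:345],3.2);o[:176,:393]=a[:176,:393]
b=f(cv2.imread('pics/side3.png')[200:300,215:325],3.5);o[200:550,:385]=b
c=f(cv2.imread('pics/side3.png')[180:400,240:440],2);o[100:540,400:800]=c
cv2.imwrite('pics/crop3.png',o)"
```

```text
((np.float64(276.63856168629883), np.float64(271.0353378797272)), array([0.4333, 0.1443, 0.045 ]), 'lid', array([0.4345, 0.2053, 0.11  ]))
[-0.18060499 16.89646987  3.3621851 ] [ 0.43357895 -0.01548766  0.28411389]
```

View pics/crop3.png

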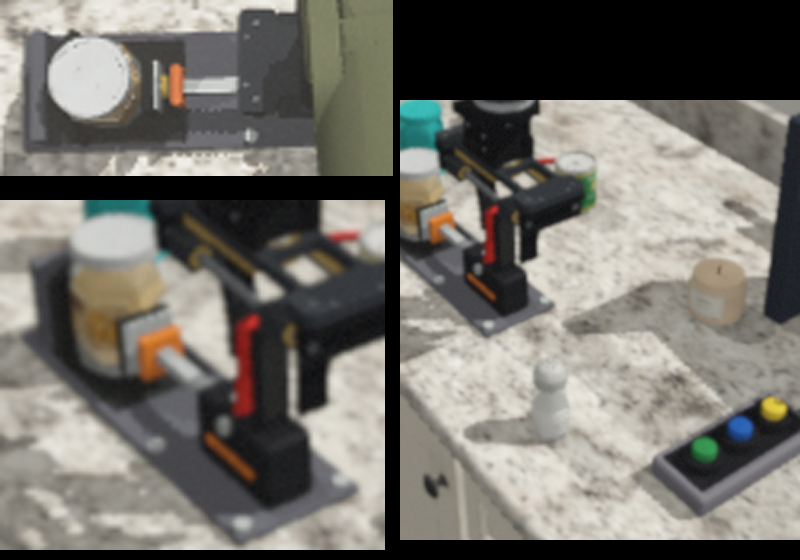

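The crops show the jar upright against the V stop, the pad pressed in and the trigger held. Pad compression is about 6–8 mm from vision and force together. The keys are up and the bystanders are in place.

```bash
python3 -c "
from cell import sign_off; print(sign_off())"
```

```text
the job is handed in; nothing more can be done
None
```

I handed the job in with the jar against the V stop, the pad spring pushed in an estimated 6–8 mm and the trigger still held squeezed. Green was pressed twice (the first press might not have gone down far enough), then blue once, both before any clamping; the hand-in gave no verdict.

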